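Tighten a bearing lock ring with the pin spanner

ROBOT

A 6-joint arm with a two-finger parallel gripper is mounted at the origin on a cart in front of the work surface, level with it; the furniture and walls round the work are solid. World frame = base frame: x ahead of the robot, y to its left, z up, the work surface at z = 0. Lengths are in m, angles in rad, forces in N, time in s.
With the tool pointing down it reaches from about 0.35 to 0.775 m from the base axis. Payload 7.3 kg.
Tool frame: the origin (TCP) lies at the very end of the fingers, on their centre line; the grasp point (between the pads) lies 19 mm behind it; z points along the fingers, y is the line along which they close (so a half turn about z gives the same grasp; the last joint's range is limited). The gripper opens to 92 mm and grips with 3 to 60 N. Pads are 19 mm wide; open, the fingers measure 130 mm over their backs; the gripper's body (75 mm by 190 mm) begins 47 mm behind the grasp point.
Start: joints at [-1.37, 0.342, 1.524, -0, 1.275, -0.146], TCP at [0.178, -0.494, 0.227] pointing down, gripper open.
Joint ranges: [-2.53, 2.53], [-0.77, 2.02], [0.04, 2.7], [-1, 4.14], [0.28, 2.66], [-3.11, 3.11]. Speed limits (rad/s): [2.57, 2.57, 3.14, 3.14, 3.14, 3.14].

INTERFACE

Orientations are given as [roll, pitch, yaw] about the fixed x, y, z axes, in that order (R = Rz(yaw) Ry(pitch) Rx(roll)).
In Python, from cell import observe, read_camera, get_calibration, hand_in, search_frame gives the robot as it stands.
- The arm moves only by the tool step_arm, never from a script. Its argument "commands" is a list of rows, each an object with "translation": the shift along the tool's x, y, z in mm, a list of three; "roll": the turn about the tool's z in rad. In form: [{"translation": [x, y, z], "roll": roll}, ...]. A call has 1 to 20 rows; each row shifts and turns the commanded pose from where the row before left it, along the tool's axes as they then stand; what a row does not reach is not made up. A row lasts 1/12 s, in which the tool goes at most 41.7 mm and 7.16 degrees, less where a joint would pass 70% of its speed; a pose out of reach is approached as far as the arm can. A call is refused whole if a number of a shift passes 41.7 or a number of a turn 0.125, either way. A call with a gripper value outside its range is refused whole. "fingers" is the opening, from 0 (shut) to 1 (fully open), set as the call begins (left out, the last holds). The fingers move at their own pace and stop on an object; "grip_force" is the grip in N (left out, the last holds). Time passes only in rows, so rows that do not move let the fingers close. It gives the time, the measured TCP pose, the force, the opening and the grip force at its end, in the units of the state.
- observe(): the state, without advancing time (a new reading comes with each control period).
- read_camera(name): name is "scene" or "side" or "wrist"; returns the picture (384x512x3 uint8, red, green, blue); there is no depth.
- get_calibration(name): a dict with "camera_matrix" (3x3 intrinsics, pixels), "dist_coeffs" ([k1, k2, p1, p2, k3] as OpenCV has them; the pictures are not rectified), "world_from_camera" (4x4, takes a point from camera to world coordinates). Camera axes: x right, y up, looking along -z (the intrinsics and any distortion apply to the point x, -y, -z); pixel columns grow to the right and rows downward; lengths in m; the calibration is good to about 2 mm. A picture is of the moment at which its call begins: read the wrist's pose just before it. get_calibration takes no time and is no camera call; for the wrist camera it gives the pose at the moment of the call.
- hand_in(): hands the job in; it is judged then, once.
Trained networks look in the newest picture that a camera, given by its name, has taken for a name from the list of things; names that differ only in an ending like _2 or _b are one class to them, and where a whole thing is asked for, a point or a joint stands for the part that bears it (a point fixed in the world has none). Each returns a list of dicts, best first, with "confidence" (0 to 1); they miss things now and then, are a little off and sometimes report something else, mostly with a low value. They report only what shows in the picture. A call takes as long as a camera call.
- search_frame(camera, name): "at" ([x, y, z] in m, in world coordinates, good to about 4 mm: the middle of the surface that is visible of it).
The state is a dict: "time": time; "qpos": joint angles; "qvel": joint speeds; "joint_efforts": joint torques, N m; "tool_pos": TCP position; "tool_rot": TCP orientation; "contact_force": force on the tool from outside, world axes, zero at the start; "torque": the same for the moment, N m; "opening": finger opening in m; "grip_force": force on a finger pad.
Only numpy, scipy, OpenCV 4.12 (cv2) and the standard library are available. Lean on these libraries where they do the work, as an engineer would, in place of code of your own. Each camera call takes 0.05 s, during which the arm holds its last target. There are 200 camera calls.

TASK

The lock ring on the bearing housing has been left loose. Take the T-handled pin spanner from its rest, put both prongs fully into the ring's two holes, and turn the ring clockwise with it, prongs staying in, until the ring comes up against its stop. Then lift the spanner out and set it back in its rest as you found it (either way round), without disturbing the tape roll, ratchet and screw dish lying about.

Things in the scene. Friction and masses are not known exactly. Their poses are not given: they have to be found in the camera images.
- bearing_housing: Round aluminium bearing housing, fixed on the table: flange 124 mm across, 10 mm high; body about 104 mm across to z = 38 mm; the steel lock ring on top at z = 40 to 60 mm. Origin: centre of its underside, on the ring's axis; z up. A square stop lug (top at z = 56 mm) stands beside the ring, 47 to 56 mm from the axis. Place and yaw vary.
- lock_ring (a joint): Turn of the lock ring about the housing's vertical axis, rad: 0 loose, grows clockwise seen from above, hard stop at 1.2 (the ring's small outer dog then meets the housing's stop lug). Starts between 0 and 0.45. It needs about 0.12 N m and stays where it is left.
- ring_center (a point): Centre of the lock ring's top face (60 mm above the table), turning with the ring: z up, x along the line through both holes (toward hole a). Plain steel ring 90 mm outside diameter, 20 mm thick, with a shaft end 2 mm below its face in the middle.
- ring_hole_a (a point): Mouth centre of one hole of the ring, in its top face, 30 mm from the axis. Holes are 13 mm wide, 20 mm deep, upright, opposite each other (60 mm apart).
- ring_hole_b (a point): Mouth centre of the other hole, 30 mm from the axis on the opposite side.
- pin_spanner: T-handled pin spanner, 0.25 kg, loose, upright in its rest, prongs down. Origin midway between the prong tips; z up to the handle, x along the line through the prongs. Two prongs 14 mm long; above them a steel crossbar 80 (x) x 26 (y) x 14 mm at z = 14 to 28 mm, which meets the ring's face when the prongs are fully in; stem 16 mm thick; black handle at z = 60 to 84 mm. Half a turn about z changes nothing.
- spanner_handle (a point): Centre of the black bar handle, 90 (x, parallel to the prong line) x 16 (y) x 24 (z) mm, 72 mm above the prong tips; axes as the spanner's. The place to grasp, across the 16 mm width; free space of 32 mm below the handle on either side of the stem.
- spanner_seat (a point): Centre of the crossbar's underside, 14 mm above the prong tips (axes as the spanner's).
- prong_a (a point): Tip of one prong (x = +30 mm): round, 8 mm in diameter, 14 mm long, the last 3 mm tapered to 4 mm.
- prong_b (a point): Tip of the other prong, alike (x = -30 mm, 60 mm from the first).
- spanner_rest: Dark steel rest for the spanner, fixed on the table, 110 (x) x 56 (y) mm: two walls along x, 16 mm apart, on whose tops (24 mm high) the crossbar lies, prongs hanging between; a rim to z = 30 mm holds it with 3 mm play in y and 4 mm in x to either side. Origin: centre of its underside; z up. Place and yaw vary; housing and rest may swap sides.
- rest_seat (a point): Point of the rest where the spanner_seat point lies, 24 mm above the table, axes as the rest's.
- tape_black: Bystander: loose roll of black tape, 62 mm across, 19 mm high; origin at the centre of its underside.
- ratchet: Bystander: loose ratchet handle 158 mm long, 17 mm high; origin at the centre of its underside.
- screw_bowl: Bystander: loose steel dish of screws, 74 mm across, 18 mm high; origin at the centre of its underside.

How it is judged:
By the outcome, as a careful person would: the job done as asked, in the order asked, and still so for the second after the job is handed in, with the robot touching nothing.
It also fails if it takes over 58 s, if anything falls off the work surface, if the arm or the gripper's body presses on something with over 40 N, if the wrist force passes 120 N, or if a joint passes its speed limit or range.

## Working session

There is one attempt and no reset: what is moved stays moved. The work goes in short steps, Python scripts to look and compute and a tool call to move; the robot and the scene stay as the last step left them, time stands still between calls to the robot, and variables do not carry over. Pictures are saved under pics/ and viewed, at most 10 in all, crops included, and the job is handed in when it is done.

Besides the shell and the picture viewer there is one more tool, called as name([rows], argument=value, ...), one row to a line, values as JSON. step_arm: Moves the arm, as the interface text tells. Its arguments: {"type":"object","properties":{"commands":{"type":"array"},"fingers":{"type":"number"},"grip_force":{"type":"number"}},"required":["commands"]}

```bash
mkdir -p pics; cat > h.py <<'E'
import numpy as np, cv2
from cell import *
def snap(n,f):
    im=read_camera(n); cv2.imwrite('pics/'+f,im[:,:,::-1]); return im
def ray(n,px,z,cal=None):
    c=cal or get_calibration(n)
    u=cv2.undistortPoints(np.array([[px]],float),np.array(c['camera_matrix']),np.array(c['dist_coeffs']))[0,0]
    T=np.array(c['world_from_camera']); d=T[:3,:3]@[u[0],-u[1],-1]; o=T[:3,3]
    return o+d*(z-o[2])/d[2]
def proj(n,p,cal=None):
    c=cal or get_calibration(n)
    T=np.linalg.inv(np.array(c['world_from_camera'])); q=T[:3,:3]@np.array(p)+T[:3,3]
    return cv2.projectPoints(np.array([[q[0],-q[1],-q[2]]]),np.zeros(3),np.zeros(3),np.array(c['camera_matrix']),np.array(c['dist_coeffs']))[0].ravel()
E
python3 - <<'E'
from h import *
a=snap('scene','s0.png'); b=snap('side','d0.png')
cv2.imwrite('pics/both.png',cv2.resize(np.vstack([a,b])[:,:,::-1],None,fx=.78,fy=.78))
for n in ['scene','side']:
  print(n,np.round(get_calibration(n)['world_from_camera'],2).tolist())
  for k in ['ring_center','ring_hole_a','spanner_handle','pin_spanner','spanner_rest','prong_a','bearing_housing','tape_black','ratchet','screw_bowl']:
    print(k,[(np.round(r['at'],3).tolist(),round(r['confidence'],2)) for r in search_frame(n,k)[:3]])
print(observe())
E
```

```text
scene [[-0.84, 0.24, -0.49, 0.07], [-0.55, -0.38, 0.75, 0.78], [-0.01, 0.9, 0.45, 0.54], [0.0, 0.0, 0.0, 1.0]]
ring_center [([0.488, -0.257, 0.057], 0.59)]
ring_hole_a [([0.489, -0.252, 0.059], 0.7)]
spanner_handle [([0.457, 0.183, 0.07], 0.79), ([0.485, -0.236, 0.037], 0.7)]
pin_spanner [([0.46, 0.176, 0.069], 0.87)]
spanner_rest [([0.448, 0.189, 0.014], 0.73), ([0.49, -0.255, 0.058], 0.6), ([0.71, 0.087, 0.004], 0.31)]
prong_a [([0.458, 0.18, 0.067], 0.64)]
bearing_housing [([0.482, -0.236, 0.038], 0.56)]
tape_black [([0.438, 0.024, 0.018], 0.56)]
ratchet [([0.588, 0.016, 0.01], 0.78)]
screw_bowl [([0.709, 0.084, 0.005], 0.86)]
side [[-0.93, 0.24, -0.28, 0.28], [-0.36, -0.56, 0.74, 0.71], [0.02, 0.79, 0.61, 0.68], [0.0, 0.0, 0.0, 1.0]]
ring_center [([0.495, -0.256, 0.061], 0.68)]
ring_hole_a [([0.494, -0.256, 0.061], 0.61)]
spanner_handle [([0.464, 0.179, 0.07], 0.97), ([0.492, -0.256, 0.059], 0.6)]
pin_spanner [([0.465, 0.178, 0.069], 0.78)]
spanner_rest [([0.46, 0.192, 0.011], 0.71)]
prong_a [([0.462, 0.176, 0.078], 0.89)]
bearing_housing []
tape_black [([0.443, 0.021, 0.015], 0.
[... 179 characters left out ...]
{'time': 1.1, 'qpos': array([-1.37001340e+00,  3.41986252e-01,  1.52410953e+00, -1.60155289e-05,
        1.27536328e+00, -1.46006005e-01]), 'qvel': array([ 4.89192513e-04, -1.29432262e-03,  1.93971922e-04,  2.16238886e-04,
        6.07882876e-06,  6.18381623e-04]), 'joint_efforts': array([-9.07030844e-04, -4.31149721e+01, -2.44484282e+01,  7.18335947e-02,
        4.82010492e-02,  8.15999215e-07]), 'tool_pos': array([ 0.17845525, -0.49376641,  0.22674432]), 'tool_rot': array([3.14146271e+00, 3.45959418e-05, 3.46793593e-01]), 'contact_force': array([0.25517472, 0.06578184, 0.2797411 ]), 'torque': array([-0.01697637,  0.01067408,  0.01548549]), 'grip_force': 0.0, 'opening': 0.09198623545407097}
```

View pics/both.png

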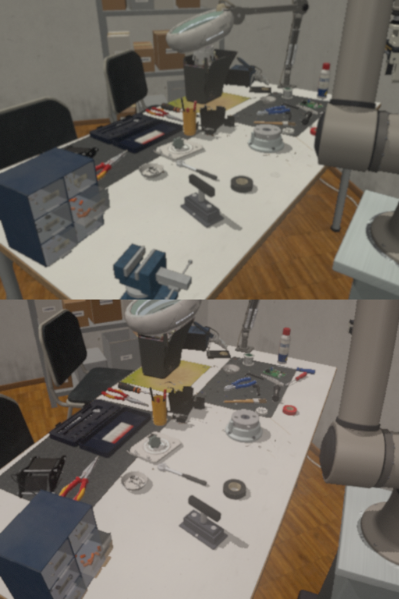

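```bash
python3 - <<'E'
from h import *
def tri(p,q):
  A=[];b=[]
  for n,x in (('scene',p),('side',q)):
    o=np.array(get_calibration(n)['world_from_camera'])[:3,3]; d=ray(n,x,0)-o; d/=np.linalg.norm(d)
    P=np.eye(3)-np.outer(d,d); A.append(P); b.append(P@o)
  return np.round(np.linalg.solve(sum(A),sum(b)),3)
s=1/.78
print('lamp',tri((255,45),(209,17)),tri((225*s,35*s),(190*s,12*s)))
print('holder',tri((205*s,50*s),(150*s,42*s)))
c=get_calibration('wrist'); o=observe()
T=np.array(c['world_from_camera']); print(np.round(T,3), np.round(c['camera_matrix'],0).tolist())
y=o['tool_rot'][2];x=np.array([np.cos(y),np.sin(y)]);yy=np.array([np.sin(y),-np.cos(y)])
d=T[:2,3]-o['tool_pos'][:2];print('cam in tool',d@x,d@yy)
a=cv2.imread('pics/s0.png')[120:240,200:440];b=cv2.imread('pics/d0.png')[120:330,200:440]
cv2.imwrite('pics/c.png',cv2.resize(np.vstack([b]),None,fx=3,fy=2.8,interpolation=cv2.INTER_CUBIC)); snap('wrist','w0.png')
E
```

```text
lamp [ 0.81  -0.34   0.334] [ 0.745 -0.412  0.328]
holder [ 0.79  -0.283  0.278]
[[ 0.34   0.904  0.261  0.248]
 [-0.94   0.326  0.095 -0.468]
 [ 0.    -0.277  0.961  0.384]
 [ 0.     0.     0.     1.   ]] [[327.0, 0.0, 262.0], [0.0, 327.0, 195.0], [0.0, 0.0, 1.0]]
cam in tool 0.07421606082893012 -0.0004177884235545788
```

View pics/c.png

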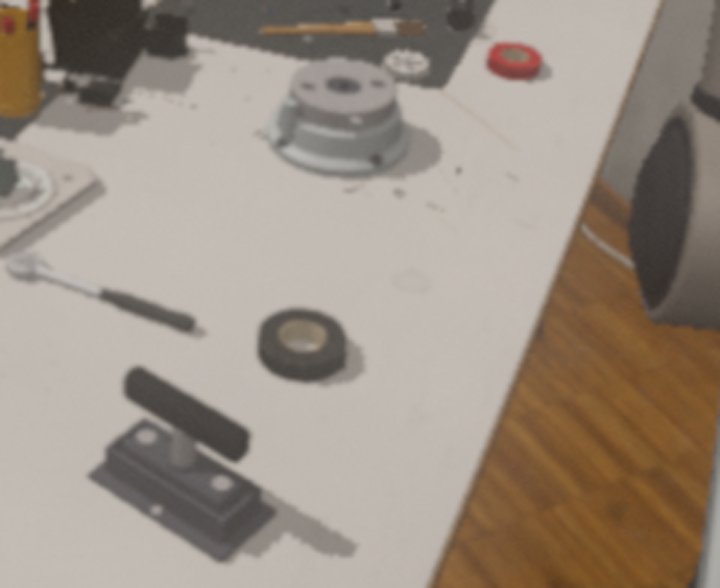

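step_arm([
  {"translation": [27, -8.8, 2.9], "roll": 0},
  {"translation": [27, -8.8, 2.9], "roll": 0},
  {"translation": [27, -8.8, 2.9], "roll": 0},
  {"translation": [27, -8.8, 2.9], "roll": 0},
  {"translation": [27, -8.8, 2.9], "roll": 0},
  {"translation": [27, -8.8, 2.9], "roll": 0},
  {"translation": [27, -8.8, 2.9], "roll": 0},
  {"translation": [27, -8.8, 2.9], "roll": 0},
  {"translation": [27, -8.8, 2.9], "roll": 0},
  {"translation": [27, -8.8, 2.9], "roll": 0},
  {"translation": [27, -8.8, 2.9], "roll": 0},
  {"translation": [27, -8.8, 2.9], "roll": 0},
  {"translation": [27, -8.8, 2.9], "roll": 0},
  {"translation": [27, -8.8, 2.9], "roll": 0},
  {"translation": [0, 0, 0], "roll": 0},
  {"translation": [0, 0, 0], "roll": 0},
])

```text
time: 2.48
tool_pos: [0.4927, -0.2484, 0.1857]
tool_rot: [-3.141, 0.001, 0.35]
contact_force: [-0.4, -0.6, -0.0]
opening: 0.0921
grip_force: 0.0
```

```bash
python3 - <<'E'
from h import *
o=observe();print(o['time'],o['tool_pos'],o['tool_rot'],o['qpos'])
im=snap('wrist','w1.png')
for k in ['ring_center','ring_hole_a']:
    print(k,[(np.round(r['at'],4).tolist(),round(r['confidence'],2)) for r in search_frame('wrist',k)[:3]])
p=ray('side',(247.7,255.7),.082);q=ray('side',(278.3,277),.082);print(p,q,np.arctan2(*(p-q)[1::-1]))
cv2.imwrite('pics/w1b.png',cv2.resize(im[:,:,::-1],None,fx=1.5,fy=1.5))
E
```

```text
2.4833 [ 0.49271733 -0.24838393  0.18571749] [-3.14122307e+00  5.35708706e-04  3.49592012e-01] [-6.05706522e-01  4.26171609e-01  1.51285186e+00 -2.40050390e-04
  1.20318026e+00  6.15584232e-01]
ring_center [([0.4996, -0.2727, 0.0591], 0.86)]
ring_hole_a [([0.4995, -0.2714, 0.0553], 0.82)]
[0.50071543 0.15505496 0.082     ] [0.43246838 0.18293481 0.082     ] -0.38782416456710567
```

View pics/w1b.png

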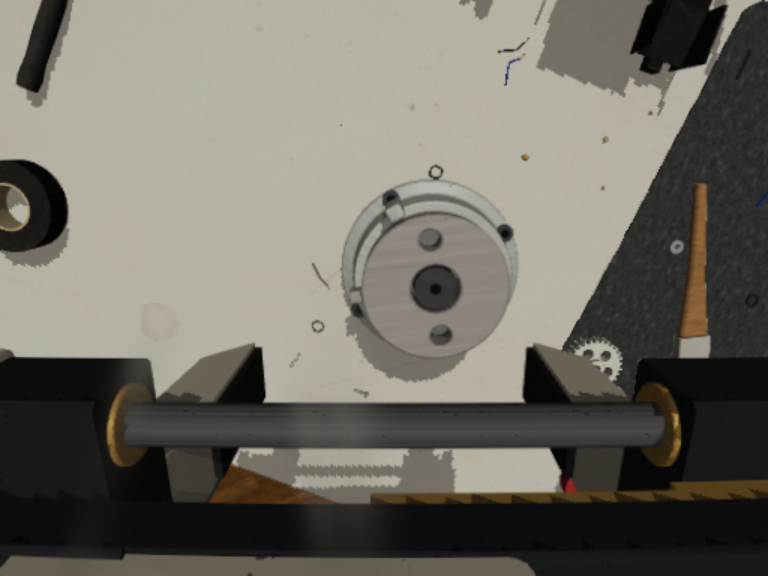

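```bash
python3 - <<'E'
from h import *
c=get_calibration('wrist')
im=cv2.imread('pics/w1.png'); g=cv2.cvtColor(im,cv2.COLOR_BGR2GRAY)
w=lambda px,z=.06: ray('wrist',px,z,c)
A=w((430/1.5,239/1.5));B=w((441/1.5,334/1.5));C=w((435/1.5,288/1.5),.058)
print(A,B,(A+B)/2,C,np.linalg.norm(A-B),np.arctan2(*(A-B)[1::-1]))
# ring circle
e=cv2.Canny(g,60,150); print(g[192,225:350:3])
cv2.imwrite('pics/w1c.png',cv2.resize(im[110:250,215:355],None,fx=4.2,fy=4.2,interpolation=cv2.INTER_CUBIC))
E
```

```text
[ 0.5217716  -0.26154571  0.06      ] [ 0.46885295 -0.28914768  0.06      ] [ 0.49531228 -0.2753467   0.06      ] [ 0.4946063  -0.27536394  0.058     ] 0.059684599820821624 0.48077200593567787
[175 135 130  85  77  77 134 134 135 135 135 135 135 135 136 135 100  44
  53  53  50  13  12  36  51  51  52  55 134 135 136 134 134 135 135 135
 134 134 119 139 179 178]
```

View pics/w1c.png

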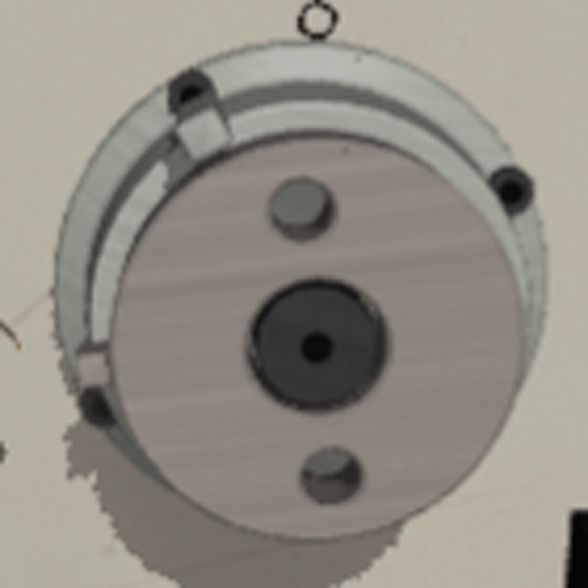

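step_arm([
  {"translation": [-2.6, -29, 0], "roll": 0.049},
  {"translation": [-2.6, -29, 0], "roll": 0.049},
  {"translation": [-2.6, -29, 0], "roll": 0.049},
  {"translation": [-2.6, -29, 0], "roll": 0.049},
  {"translation": [-2.6, -29, 0], "roll": 0.049},
  {"translation": [-2.6, -29, 0], "roll": 0.049},
  {"translation": [-2.6, -29, 0], "roll": 0.049},
  {"translation": [-2.6, -29, 0], "roll": 0.049},
  {"translation": [-2.6, -29, 0], "roll": 0.049},
  {"translation": [-2.6, -29, 0], "roll": 0.049},
  {"translation": [-2.6, -29, 0], "roll": 0.049},
  {"translation": [-2.6, -29, 0], "roll": 0.049},
  {"translation": [-2.6, -29, 0], "roll": 0.049},
  {"translation": [-2.6, -29, 0], "roll": 0.049},
  {"translation": [-2.6, -29, 0], "roll": 0.049},
  {"translation": [0, 0, 0], "roll": 0},
  {"translation": [0, 0, 0], "roll": 0},
])

```text
time: 4.05
tool_pos: [0.4524, 0.1757, 0.1861]
tool_rot: [3.141, -0.0, -0.386]
contact_force: [0.6, 0.2, 0.2]
opening: 0.092
grip_force: 0.0
```

```bash
python3 - <<'E'
from h import *
o=observe();print(o['time'],o['tool_pos'],o['tool_rot'],o['qpos'])
im=snap('wrist','w2.png')
for k in ['spanner_handle','spanner_rest']:
    print(k,[(np.round(r['at'],4).tolist(),round(r['confidence'],2)) for r in search_frame('wrist',k)[:3]])
cv2.imwrite('pics/w2b.png',cv2.resize(im[:,:,::-1],None,fx=1.5,fy=1.5))
E
```

```text
4.05 [0.45237606 0.1757147  0.1860967 ] [ 3.14125941e+00 -2.56433986e-04 -3.86481105e-01] [ 2.12683134e-01  3.08892361e-01  1.69329640e+00 -4.62155549e-04
  1.13938010e+00  2.17015386e+00]
spanner_handle [([0.4715, 0.1701, 0.0899], 0.91)]
spanner_rest [([0.4801, 0.1664, 0.0071], 0.86)]
```

View pics/w2b.png

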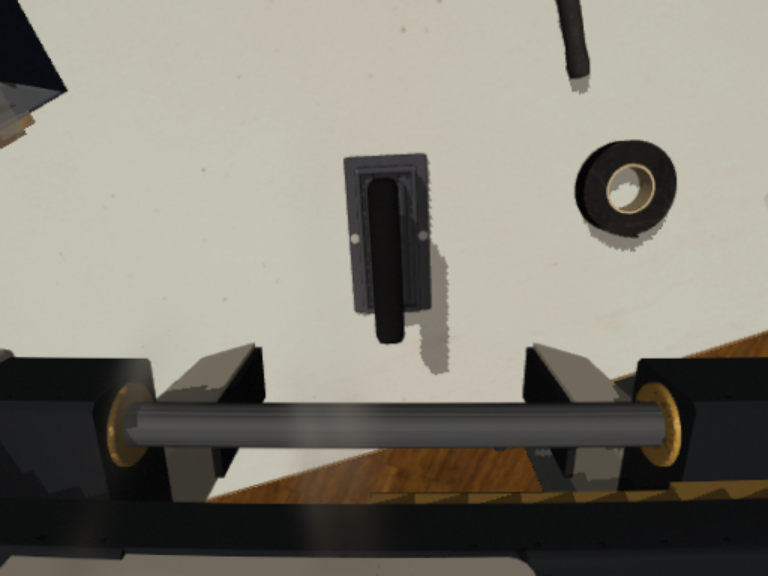

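```bash
python3 - <<'E'
from h import *
o=observe();c=get_calibration('wrist')
w=lambda x,y,z: ray('wrist',(x/1.5,y/1.5),z,c)
ang=lambda d: np.arctan2(d[1],d[0])
a=w(384,179,.094);b=w(391,342,.094);print(a,b,(a+b)/2,np.linalg.norm(a-b),ang(a-b))
r=[w(*p,.0) for p in [(345,158),(427,153),(431,308),(355,312)]]
print('rest',sum(r)/4,ang(r[0]-r[3]),ang(r[1]-r[2]),np.linalg.norm(r[0]-r[3]),np.linalg.norm(r[1]-r[0]))
r=[w(*p,.006) for p in [(345,158),(427,153),(431,308),(355,312)]];print(sum(r)/4,np.linalg.norm(r[0]-r[3]))
print('screws',w(355,239,.006),w(423,236,.006))
for z in (.1,.15,.2): print('box',z,w(65,90,z))
m=(a+b)/2-o['tool_pos'];y=o['tool_rot'][2]
print('tool d',m[0]*np.cos(y)+m[1]*np.sin(y),m[0]*np.sin(y)-m[1]*np.cos(y))
E
```

```text
[0.50997276 0.15536358 0.094     ] [0.42838417 0.18518722 0.094     ] [0.46917846 0.1702754  0.094     ] 0.08686856422679734 -0.3504485337954714
rest [0.46813357 0.17019926 0.        ] -0.3483447742514338 -0.344250803124424 0.10984884276347393 0.055570098590851984
[0.46905156 0.1697831  0.006     ] 0.10793086055128584
screws [0.47619414 0.19281447 0.006     ] [0.46022314 0.1483834  0.006     ]
box 0.1 [0.60688682 0.27865175 0.1       ]
box 0.15 [0.58920145 0.25150358 0.15      ]
box 0.2 [0.57151608 0.22435541 0.2       ]
tool d 0.017278919497185546 -0.0027327244595271604
```

```bash
python3 - <<'E'
from h import *
c=get_calibration('wrist')
for n,f in (('side','d0.png'),('scene','s0.png')):
  im=cv2.imread('pics/'+f)
  for z in (.05,.1,.15,.2,.25):
    p=proj(n,ray('wrist',(65/1.5,90/1.5),z,c)); print(n,z,p.round()); cv2.circle(im,tuple(int(v) for v in p),2,(0,0,255),-1)
  cv2.imwrite('pics/m_'+n+'.png',im)
a=cv2.imread('pics/m_side.png')[180:384,0:300];b=cv2.imread('pics/m_scene.png')[160:364,0:300]
cv2.imwrite('pics/m.png',cv2.resize(np.vstack([a,b]),None,fx=1.45,fy=1.45))
E
```

```text
side 0.05 [147. 307.]
side 0.1 [161. 279.]
side 0.15 [175. 250.]
side 0.2 [190. 219.]
side 0.25 [207. 187.]
scene 0.05 [148. 260.]
scene 0.1 [163. 233.]
scene 0.15 [177. 206.]
scene 0.2 [193. 177.]
scene 0.25 [209. 148.]
```

View pics/m.png

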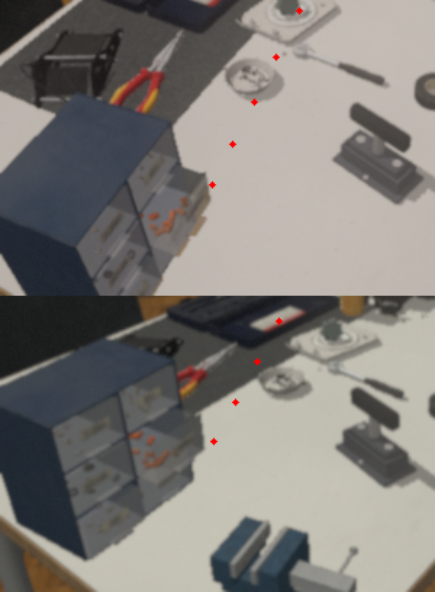

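step_arm([
  {"translation": [8.6, -1.3, 0], "roll": -0.018},
  {"translation": [8.7, -1.4, 0], "roll": -0.018},
  {"translation": [0, 0, 0], "roll": 0},
  {"translation": [0, 0, 20.5], "roll": 0},
  {"translation": [0, 0, 20.5], "roll": 0},
  {"translation": [0, 0, 20.5], "roll": 0},
  {"translation": [0, 0, 20.5], "roll": 0},
  {"translation": [0, 0, 20.5], "roll": 0},
  {"translation": [0, 0, 20.5], "roll": 0},
  {"translation": [0, 0, 0], "roll": 0},
  {"translation": [0, 0, 0], "roll": 0},
], fingers=0.5, grip_force=40)

```text
time: 5.12
tool_pos: [0.4686, 0.171, 0.0628]
tool_rot: [3.14, 0.002, -0.354]
contact_force: [1.1, 0.2, 0.3]
opening: 0.0459
grip_force: 0.0
```

step_arm([
  {"translation": [0, 0, 0], "roll": 0},
  {"translation": [0, 0, 0], "roll": 0},
  {"translation": [0, 0, 0], "roll": 0},
  {"translation": [0, 0, 0], "roll": 0},
  {"translation": [0, 0, 0], "roll": 0},
  {"translation": [0, 0, 0], "roll": 0},
  {"translation": [0, 0, 0], "roll": 0},
  {"translation": [0, 0, 0], "roll": 0},
], fingers=0, grip_force=50)

```text
time: 5.78
tool_pos: [0.4697, 0.172, 0.0636]
tool_rot: [-3.141, -0.001, -0.352]
contact_force: [-1.3, 0.5, 5.8]
opening: 0.0156
grip_force: 50.0
```

step_arm([
  {"translation": [0, 0, -8], "roll": 0},
  {"translation": [0, 0, -14], "roll": 0},
  {"translation": [0, 0, -18], "roll": 0},
  {"translation": [0, 0, -18], "roll": 0},
  {"translation": [0, 0, -18], "roll": 0},
  {"translation": [0, 0, -18], "roll": 0},
  {"translation": [0, 0, -16], "roll": 0},
  {"translation": [0, 0, 0], "roll": 0},
])

```text
time: 6.45
tool_pos: [0.4708, 0.1721, 0.176]
tool_rot: [-3.139, -0.004, -0.352]
contact_force: [1.2, -0.2, -2.6]
opening: 0.0159
grip_force: 50.0
```

step_arm([
  {"translation": [-0.2, 14, 0], "roll": -0.026},
  {"translation": [-0.2, 28.9, 0], "roll": -0.052},
  {"translation": [-0.2, 28.9, 0], "roll": -0.052},
  {"translation": [-0.2, 28.9, 0], "roll": -0.052},
  {"translation": [-0.2, 28.9, 0], "roll": -0.052},
  {"translation": [-0.2, 28.9, 0], "roll": -0.052},
  {"translation": [-0.2, 28.9, 0], "roll": -0.052},
  {"translation": [-0.2, 28.9, 0], "roll": -0.052},
  {"translation": [-0.2, 28.9, 0], "roll": -0.052},
  {"translation": [-0.2, 28.9, 0], "roll": -0.052},
  {"translation": [-0.2, 28.9, 0], "roll": -0.052},
  {"translation": [-0.2, 28.9, 0], "roll": -0.052},
  {"translation": [-0.2, 28.9, 0], "roll": -0.052},
  {"translation": [-0.2, 28.9, 0], "roll": -0.052},
  {"translation": [-0.2, 28.9, 0], "roll": -0.052},
  {"translation": [-0.2, 28.9, 0], "roll": -0.052},
  {"translation": [-0.2, 14.9, 0], "roll": -0.026},
  {"translation": [0, 0, 0], "roll": 0},
  {"translation": [0, 0, 0], "roll": 0},
])

```text
time: 8.03
tool_pos: [0.483, -0.2769, 0.1715]
tool_rot: [-3.139, 0.001, 0.478]
contact_force: [-0.9, 0.2, -2.4]
opening: 0.016
grip_force: 50.0
```

```bash
python3 - <<'E'
from h import *
o=observe();print(o['time'],o['tool_pos'],o['tool_rot'],o['qpos'],o['opening'],o['contact_force'])
im=snap('wrist','w3.png')
c=get_calibration('wrist')
# expected positions of holes
for h in ([.5217,-.2615,.06],[.4689,-.2891,.06]): print(proj('wrist',h,c)*1.5)
p=o['tool_pos'];y=o['tool_rot'][2]
for s in (.03,-.03): print('prong',proj('wrist',[p[0]+s*np.cos(y),p[1]+s*np.sin(y),p[2]-.0536],c)*1.5)
cv2.imwrite('pics/w3b.png',cv2.resize(im[:,:,::-1],None,fx=1.5,fy=1.5))
E
```

```text
8.0333 [ 0.48299322 -0.27694264  0.17148444] [-3.13865182e+00  1.23382893e-03  4.77977258e-01] [-6.58347919e-01  4.49878960e-01  1.51644868e+00  1.28454885e-04
  1.17845198e+00  4.34423659e-01] 0.016015795179169415 [-0.88240855  0.16929056 -2.41533046]
[403.57422568 213.36110195]
[403.27478062 316.69630536]
prong [396.3557823  255.93101472]
prong [396.02228908 380.33811459]
```

View pics/w3b.png

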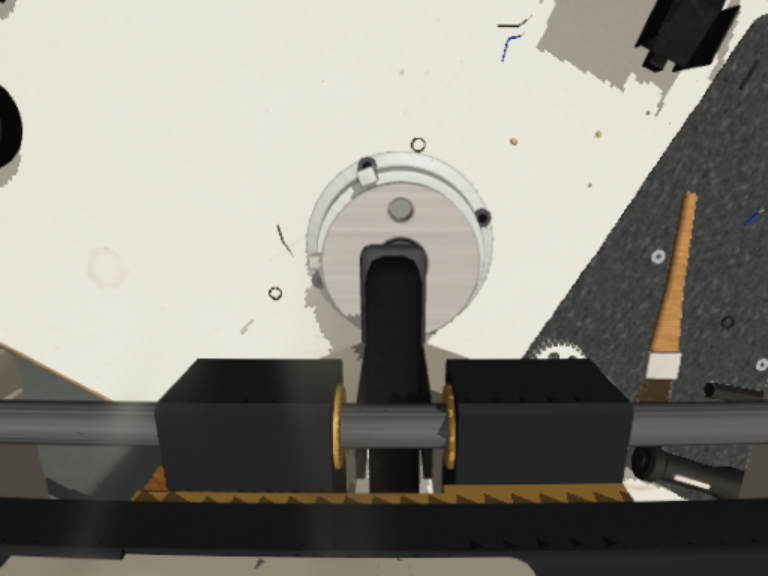

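step_arm([
  {"translation": [6, 1.6, 0], "roll": 0},
  {"translation": [6.7, 1.7, 0], "roll": 0},
  {"translation": [0, 0, 14], "roll": 0},
  {"translation": [0, 0, 14], "roll": 0},
  {"translation": [0, 0, 15], "roll": 0},
  {"translation": [0, 0, 0], "roll": 0},
  {"translation": [0, 0, 0], "roll": 0},
  {"translation": [0, 0, 0], "roll": 0},
])

```text
time: 8.75
tool_pos: [0.4973, -0.274, 0.1311]
tool_rot: [3.14, -0.001, 0.48]
contact_force: [0.6, -0.0, -2.8]
opening: 0.0158
grip_force: 50.0
```

```bash
python3 - <<'E'
from h import *
o=observe();print(o['time'],o['tool_pos'],o['tool_rot'])
im=snap('wrist','w4.png')
c=get_calibration('wrist')
p=o['tool_pos'];y=o['tool_rot'][2]
X0,Y0,F=200,90,4.5
vis=cv2.resize(im[90:222,200:345,::-1],None,fx=F,fy=F,interpolation=cv2.INTER_CUBIC)
f=lambda x,yy,z:(proj('wrist',[p[0]+x*np.cos(y)+yy*np.sin(y),p[1]+x*np.sin(y)-yy*np.cos(y),z],c)-[X0,Y0]+.5)*F
t=p[2]-.0536
print('tip z',t)
for z in (t+.014,t+.028): 
  for s in(-.013,.013): print('bar end',z,f(.04,s,z).round())
print('prong a',f(.03,0,t).round(),'spot of hole if aligned',f(.03,0,.06).round())
for h in ([.5217,-.2615,.06],): print('hole pred',(proj('wrist',h,c)-[X0,Y0]+.5)*F)
a=f(.03,0,.06);print('px per mm',f(.031,0,.06)-a,f(.03,.001,.06)-a)
cv2.imwrite('pics/w4c.png',vis)
E
```

```text
8.75 [ 0.49731679 -0.27401237  0.13107303] [ 3.14028136e+00 -6.43108543e-04  4.80442035e-01]
tip z 0.07747302625116995
bar end 0.09147302625116994 [187. 312.]
bar end 0.09147302625116994 [379. 312.]
bar end 0.10547302625116994 [180. 331.]
bar end 0.10547302625116994 [386. 331.]
prong a [283. 364.] spot of hole if aligned [283. 341.]
hole pred [283.64694124 357.26407907]
px per mm [-4.53526066e-04 -6.25946808e+00] [ 6.34593605e+00 -3.05755534e-03]
```

View pics/w4c.png

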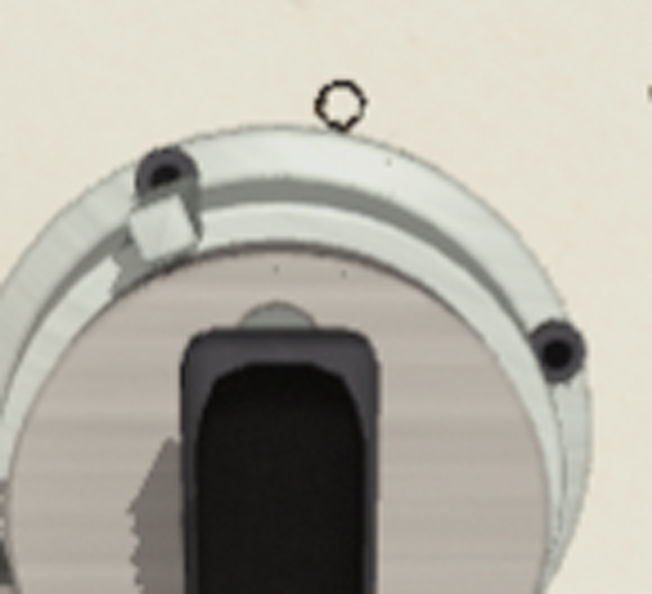

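```bash
python3 - <<'E'
from h import *
o=observe();c=get_calibration('wrist');p=o['tool_pos'];y=o['tool_rot'][2];t=p[2]-.0536
X0,Y0,F=200,90,4.5
f=lambda x,yy,z:(proj('wrist',[p[0]+x*np.cos(y)+yy*np.sin(y),p[1]+x*np.sin(y)-yy*np.cos(y),z],c)-[X0,Y0]+.5)*F
for z in (t+.06,t+.072,t+.084): print(z,f(.045,-.008,z),f(.045,.008,z),f(.044,0,z))
im=cv2.imread('pics/w4.png');g=cv2.cvtColor(im,cv2.COLOR_BGR2GRAY)
for col in (250,256,262,268): print(col,g[150:180,col])
print(g[175,235:290])
# same check in w2 handle at grasp: ends
E
```

```text
0.13767382447368876 [209.32616074 341.44286133] [362.99478007 341.4000992 ] [286.16235363 350.8519945 ]
0.14967382447368877 [203.63882617 365.11667366] [369.81832946 365.06484243] [286.73057207 375.24602555]
0.16167382447368878 [196.94588547 392.99027412] [377.8481329  392.92643105] [287.39916109 403.95822927]
250 [175 173 175 179 184 186 184 181 179 179 178 177 136  70  46  55  64  72
  75  74  74  75  54  22  13  13  14  12  14  14]
256 [175 174 174 179 182 185 185 177 138 111 125 133 105  60  46  53  62  70
  73  71  47  17  12  12  13  12  13  14  15  18]
262 [175 173 174 178 183 186 173 128 119 132 133 135 105  59  45  54  65  74
  75  75  48  18  12  13  13  12  13  13  14  16]
268 [175 174 174 178 182 185 184 181 179 151 115 119 101  58  44  53  61  69
  72  73  47  18  10  11  13  13  12  14  15  17]
[175 174 175 175 154  39  51  57  63  66  71  66  33  12  13  13  14  13
  15  14  14  12  14  13  13  13  12  12  12  11  14  14  13  13  11  12
  11  14  12  13  13  28  61  72  70  67  66  60  66 126 176 176 174 175
 176]
```

step_arm([
  {"translation": [1.1, -0.2, 0], "roll": 0},
  {"translation": [0, 0, 4], "roll": 0},
  {"translation": [0, 0, 4], "roll": 0},
  {"translation": [0, 0, 4], "roll": 0},
  {"translation": [0, 0, 4], "roll": 0},
  {"translation": [0, 0, 3], "roll": 0},
  {"translation": [0, 0, 3], "roll": 0},
  {"translation": [0, 0, 0], "roll": 0},
  {"translation": [0, 0, 0], "roll": 0},
])

```text
time: 9.55
tool_pos: [0.4974, -0.2735, 0.1079]
tool_rot: [-3.141, 0.0, 0.48]
contact_force: [0.3, -0.0, -2.4]
opening: 0.0156
grip_force: 50.0
```

step_arm([
  {"translation": [0, 0, 2], "roll": 0},
  {"translation": [0, 0, 2], "roll": 0},
  {"translation": [0, 0, 2], "roll": 0},
  {"translation": [0, 0, 1.5], "roll": 0},
  {"translation": [0, 0, 1], "roll": 0},
  {"translation": [0, 0, 0.5], "roll": 0},
  {"translation": [0, 0, 0], "roll": 0},
  {"translation": [0, 0, 0], "roll": 0},
])

```text
time: 10.22
tool_pos: [0.4974, -0.2735, 0.0996]
tool_rot: [3.141, -0.0, 0.48]
contact_force: [-2.1, 1.7, 4.2]
opening: 0.0158
grip_force: 50.0
```

step_arm([
  {"translation": [0, 0, 0], "roll": 0.04},
  {"translation": [0, 0, 0], "roll": 0.05},
  {"translation": [0, 0, 0], "roll": 0.05},
  {"translation": [0, 0, 0], "roll": 0.05},
  {"translation": [0, 0, 0], "roll": 0.05},
  {"translation": [0, 0, 0], "roll": 0.05},
  {"translation": [0, 0, 0], "roll": 0.05},
  {"translation": [0, 0, 0], "roll": 0.05},
  {"translation": [0, 0, 0], "roll": 0.05},
  {"translation": [0, 0, 0], "roll": 0.05},
  {"translation": [0, 0, 0], "roll": 0.05},
  {"translation": [0, 0, 0], "roll": 0.05},
  {"translation": [0, 0, 0], "roll": 0.05},
  {"translation": [0, 0, 0], "roll": 0.05},
  {"translation": [0, 0, 0], "roll": 0.04},
  {"translation": [0, 0, 0], "roll": 0},
])

```text
time: 11.55
tool_pos: [0.4979, -0.2743, 0.0996]
tool_rot: [3.14, -0.002, -0.251]
contact_force: [-1.1, -0.4, 3.3]
opening: 0.0156
grip_force: 50.0
```

```bash
python3 - <<'E'
from h import *
o=observe();print(o['time'],o['tool_pos'],o['tool_rot'],o['contact_force'],o['torque'],o['qpos'])
E
```

```text
11.55 [ 0.49790537 -0.27426216  0.09958591] [ 3.14022822e+00 -1.66724306e-03 -2.51447294e-01] [-1.09141483 -0.41681633  3.29715318] [-0.30790757  0.20346445  0.00037449] [-6.37932668e-01  5.46494926e-01  1.57313933e+00 -7.45664988e-04
  1.01989995e+00  1.18470176e+00]
```

step_arm([
  {"translation": [0, 0, 0], "roll": 0.04},
  {"translation": [0, 0, 0], "roll": 0.04},
  {"translation": [0, 0, 0], "roll": 0.04},
  {"translation": [0, 0, 0], "roll": 0.03},
  {"translation": [0, 0, 0], "roll": 0.03},
])

```text
time: 11.97
tool_pos: [0.4978, -0.2745, 0.0996]
tool_rot: [3.14, -0.002, -0.43]
contact_force: [-0.9, -2.4, 2.2]
opening: 0.0158
grip_force: 50.0
```

```bash
cat > st.py <<'E'
from h import *
o=observe();print(o['time'],o['tool_pos'].round(4),o['tool_rot'].round(4),o['contact_force'].round(1),o['torque'].round(3),o['joint_efforts'].round(2))
E
python3 st.py
```

```text
11.9667 [ 0.4978 -0.2745  0.0996] [ 3.1402e+00 -1.8000e-03 -4.2990e-01] [-0.9 -2.4  2.2] [-0.48   0.304  0.177] [  1.43 -48.73 -20.07   0.97   0.13  -0.32]
```

step_arm([
  {"translation": [0, 0, 0], "roll": 0.03},
  {"translation": [0, 0, 0], "roll": 0.03},
  {"translation": [0, 0, 0], "roll": 0.03},
])

```text
time: 12.22
tool_pos: [0.4977, -0.2746, 0.0996]
tool_rot: [3.14, -0.002, -0.52]
contact_force: [-2.0, -2.8, 2.0]
opening: 0.0155
grip_force: 50.0
```

```bash
python3 st.py
```

```text
12.2167 [ 0.4977 -0.2746  0.0996] [ 3.1401e+00 -2.0000e-03 -5.1990e-01] [-2.  -2.8  2. ] [-0.569  0.399  0.149] [  1.7  -48.76 -20.06   1.11   0.12  -0.34]
```

step_arm([
  {"translation": [0, 0, 0], "roll": 0.03},
  {"translation": [0, 0, 0], "roll": 0.03},
])

```text
time: 12.38
tool_pos: [0.4977, -0.2747, 0.0996]
tool_rot: [3.14, -0.002, -0.58]
contact_force: [-0.5, -2.3, 1.8]
opening: 0.0156
grip_force: 50.0
```

```bash
python3 st.py
```

```text
12.3833 [ 0.4977 -0.2747  0.0996] [ 3.1401e+00 -2.0000e-03 -5.7990e-01] [-0.5 -2.3  1.8] [-0.587  0.429  0.096] [  1.87 -48.76 -20.06   1.19   0.11  -0.34]
```

step_arm([
  {"translation": [0, 0, 0], "roll": 0.03},
])

```text
time: 12.47
tool_pos: [0.4977, -0.2747, 0.0996]
tool_rot: [3.14, -0.002, -0.61]
contact_force: [-2.0, -3.0, 3.4]
opening: 0.0156
grip_force: 50.0
```

```bash
python3 st.py
```

```text
12.4667 [ 0.4977 -0.2747  0.0996] [ 3.1401e+00 -2.1000e-03 -6.0980e-01] [-2.  -3.   3.4] [-0.615  0.467  0.113] [  1.96 -48.76 -20.07   1.23   0.1   -0.34]
```

step_arm([
  {"translation": [0, 0, 0], "roll": 0.03},
  {"translation": [0, 0, 0], "roll": 0.02},
])

```text
time: 12.63
tool_pos: [0.4976, -0.2747, 0.0996]
tool_rot: [3.14, -0.002, -0.659]
contact_force: [-1.7, -4.0, 2.6]
opening: 0.0158
grip_force: 50.4
```

```bash
python3 st.py; python3 - <<'E'
from h import *
im=snap('wrist','w5.png'); cv2.imwrite('pics/w5c.png',cv2.resize(im[70:240,180:380,::-1],None,fx=3.5,fy=3.5,interpolation=cv2.INTER_CUBIC))
E
```

```text
12.6333 [ 0.4976 -0.2747  0.0996] [ 3.140e+00 -2.000e-03 -6.593e-01] [-1.7 -4.   2.6] [-0.662  0.486  0.78 ] [  1.67 -48.43 -19.72   1.71   0.15   0.64]
```

View pics/w5c.png

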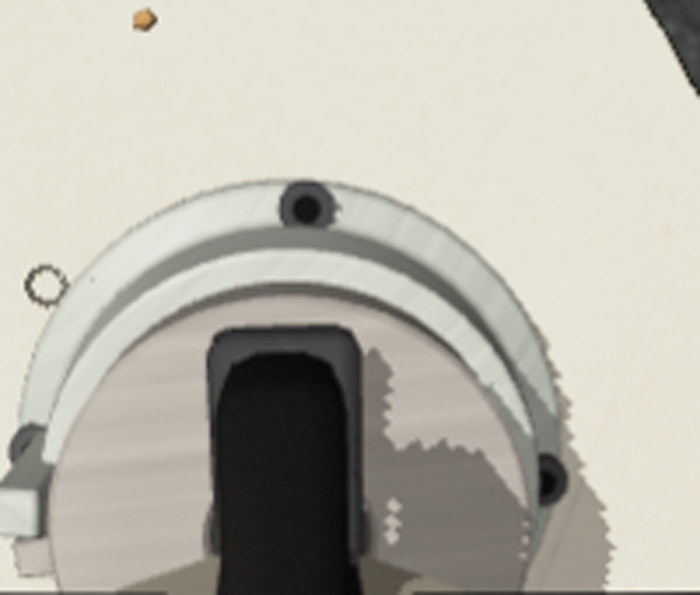

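step_arm([
  {"translation": [0, 0, 0], "roll": 0.02},
  {"translation": [0, 0, 0], "roll": 0},
  {"translation": [0, 0, 0], "roll": 0},
])

```text
time: 12.93
tool_pos: [0.4977, -0.2746, 0.0996]
tool_rot: [3.14, -0.002, -0.677]
contact_force: [-1.9, -5.0, 3.1]
opening: 0.0163
grip_force: 51.1
```

```bash
python3 st.py
```

```text
12.9333 [ 0.4977 -0.2746  0.0996] [ 3.140e+00 -2.100e-03 -6.774e-01] [-1.9 -5.   3.1] [-0.823  0.581  1.019] [  2.   -48.13 -19.33   2.13   0.28   1.1 ]
```

step_arm([
  {"translation": [0, 0, 0], "roll": -0.04},
  {"translation": [0, 0, 0], "roll": -0.04},
  {"translation": [0, 0, 0], "roll": 0},
  {"translation": [0, 0, 0], "roll": 0},
])

```text
time: 13.27
tool_pos: [0.4979, -0.2739, 0.0996]
tool_rot: [3.141, -0.002, -0.601]
contact_force: [0.1, -2.8, 5.0]
opening: 0.0157
grip_force: 50.0
```

```bash
python3 st.py
```

```text
13.2667 [ 0.4979 -0.2739  0.0996] [ 3.1415e+00 -1.6000e-03 -6.0100e-01] [ 0.1 -2.8  5. ] [-0.566  0.24   0.121] [ 1.320e+00 -4.727e+01 -1.902e+01  9.500e-01  3.000e-01  1.000e-02]
```

step_arm([
  {"translation": [0, 0, -3], "roll": 0},
  {"translation": [0, 0, -5], "roll": 0},
  {"translation": [0, 0, -7], "roll": 0},
  {"translation": [0, 0, -10], "roll": 0},
  {"translation": [0, 0, -15], "roll": 0},
  {"translation": [0, 0, -18], "roll": 0},
  {"translation": [0, 0, -18], "roll": 0},
  {"translation": [0, 0, 0], "roll": 0},
  {"translation": [0, 0, 0], "roll": 0},
])

```text
time: 14.02
tool_pos: [0.4981, -0.2734, 0.1762]
tool_rot: [-3.141, -0.003, -0.6]
contact_force: [-0.9, 0.3, -2.5]
opening: 0.0155
grip_force: 50.0
```

```bash
python3 st.py; python3 - <<'E'
from h import *
o=observe();c=get_calibration('wrist');p=o['tool_pos'];y=o['tool_rot'][2];t=p[2]-.0536
im=snap('wrist','w6.png');
f=lambda x,yy,z:proj('wrist',[p[0]+x*np.cos(y)+yy*np.sin(y),p[1]+x*np.sin(y)-yy*np.cos(y),z],c)
g=cv2.cvtColor(im,cv2.COLOR_BGR2GRAY)
for n in ('w3','w4','w6'):
  g=cv2.imread(f'pics/{n}.png',0)
  for r in (180,190,200,210): print(n,r,(np.where(g[r,225:300]<35)[0]+225)[[0,-1]] if (g[r,225:300]<35).any() else None)
  for r in (256,262,268): print(n,'col',r,(np.where(g[140:230,r]<35)[0]+140)[:1])
E
```

```text
14.0167 [ 0.4981 -0.2734  0.1762] [-3.1411e+00 -2.5000e-03 -6.0020e-01] [-0.9  0.3 -2.5] [ 0.036  0.08  -0.035] [ 3.000e-02 -5.150e+01 -2.568e+01  6.000e-02  0.000e+00  0.000e+00]
w3 180 [245 278]
w3 190 [243 280]
w3 200 [244 280]
w3 210 [244 280]
w3 col 256 [171]
w3 col 262 [160]
w3 col 268 [171]
w4 180 [245 278]
w4 190 [243 280]
w4 200 [244 280]
w4 210 [244 280]
w4 col 256 [171]
w4 col 262 [171]
w4 col 268 [171]
w6 180 [246 278]
w6 190 [244 281]
w6 200 [244 281]
w6 210 [244 281]
w6 col 256 [171]
w6 col 262 [171]
w6 col 268 [171]
```

step_arm([
  {"translation": [-7.1, -12, 0], "roll": -0.008},
  {"translation": [-14.4, -24, 0], "roll": -0.016},
  {"translation": [-14.4, -24, 0], "roll": -0.016},
  {"translation": [-14.4, -24, 0], "roll": -0.016},
  {"translation": [-14.4, -24, 0], "roll": -0.016},
  {"translation": [-14.4, -24, 0], "roll": -0.016},
  {"translation": [-14.4, -24, 0], "roll": -0.016},
  {"translation": [-14.4, -24, 0], "roll": -0.016},
  {"translation": [-14.4, -24, 0], "roll": -0.016},
  {"translation": [-14.4, -24, 0], "roll": -0.016},
  {"translation": [-14.4, -24, 0], "roll": -0.016},
  {"translation": [-14.4, -24, 0], "roll": -0.016},
  {"translation": [-14.4, -24, 0], "roll": -0.016},
  {"translation": [-14.4, -24, 0], "roll": -0.016},
  {"translation": [-14.4, -24, 0], "roll": -0.015},
  {"translation": [-14.4, -24, 0], "roll": -0.015},
  {"translation": [-7.1, -12, 0], "roll": -0.008},
  {"translation": [0, 0, 0], "roll": 0},
  {"translation": [0, 0, 0], "roll": 0},
])

```text
time: 15.65
tool_pos: [0.4695, 0.173, 0.1741]
tool_rot: [3.14, 0.002, -0.344]
contact_force: [0.7, -0.1, -2.4]
opening: 0.0155
grip_force: 50.0
```

```bash
cat > go.py <<'E'
from h import *
import sys
o=observe();t=np.array([.4697,.1720]);y=o['tool_rot'][2];d=t-o['tool_pos'][:2]
print(o['tool_pos'],y,'tool mm',1e3*(d[0]*np.cos(y)+d[1]*np.sin(y)),1e3*(d[0]*np.sin(y)-d[1]*np.cos(y)),'roll',y+.352)
E
python3 go.py
```

```text
[0.4694895  0.17295621 0.17410397] -0.3439868424488335 tool mm 0.5206426703042085 0.8292031353393052 roll 0.008013157551166494
```

step_arm([
  {"translation": [0.5, 0.8, 0], "roll": 0.008},
  {"translation": [0, 0, 14], "roll": 0},
  {"translation": [0, 0, 18], "roll": 0},
  {"translation": [0, 0, 18], "roll": 0},
  {"translation": [0, 0, 18], "roll": 0},
  {"translation": [0, 0, 12], "roll": 0},
  {"translation": [0, 0, 8], "roll": 0},
  {"translation": [0, 0, 6], "roll": 0},
  {"translation": [0, 0, 0], "roll": 0},
  {"translation": [0, 0, 0], "roll": 0},
  {"translation": [0, 0, 0], "roll": 0},
])

```text
time: 16.57
tool_pos: [0.4715, 0.1712, 0.0818]
tool_rot: [-3.141, -0.001, -0.355]
contact_force: [0.2, 0.8, -2.5]
opening: 0.0161
grip_force: 50.0
```

```bash
python3 go.py;python3 st.py
```

```text
[0.47151677 0.17118648 0.08177936] -0.35454685350513193 tool mm -1.9861960784745245 -0.13220207525052977 roll -0.002546853505131952
16.5667 [0.4715 0.1712 0.0818] [-3.1409e+00 -1.3000e-03 -3.5450e-01] [ 0.2  0.8 -2.5] [ 0.049 -0.01   0.033] [-1.000e-01 -4.463e+01 -1.914e+01 -1.000e-02 -8.000e-02 -0.000e+00]
```

step_arm([
  {"translation": [-2, -0.1, 0], "roll": 0},
  {"translation": [0, 0, 3], "roll": 0},
  {"translation": [0, 0, 3], "roll": 0},
  {"translation": [0, 0, 3], "roll": 0},
  {"translation": [0, 0, 2], "roll": 0},
  {"translation": [0, 0, 2], "roll": 0},
  {"translation": [0, 0, 1.5], "roll": 0},
  {"translation": [0, 0, 1.5], "roll": 0},
  {"translation": [0, 0, 0], "roll": 0},
  {"translation": [0, 0, 0], "roll": 0},
])

```text
time: 17.4
tool_pos: [0.4691, 0.172, 0.065]
tool_rot: [3.141, 0.0, -0.354]
contact_force: [-0.3, 0.4, -1.5]
opening: 0.0157
grip_force: 50.0
```

```bash
python3 go.py;python3 st.py
```

```text
[0.46905673 0.17203893 0.06500119] -0.3542103955580984 tool mm 0.6168375792956567 -0.18660034891604882 roll -0.0022103955580984325
17.4 [0.4691 0.172  0.065 ] [ 3.1414e+00  1.0000e-04 -3.5420e-01] [-0.3  0.4 -1.5] [0.082 0.036 0.008] [ 0.000e+00 -4.526e+01 -1.842e+01 -1.000e-02 -9.000e-02 -0.000e+00]
```

In the rest, 1.4 mm above the seat; finish lowering, then release.

step_arm([
  {"translation": [0, 0, 0.7], "roll": 0},
  {"translation": [0, 0, 0.7], "roll": 0},
  {"translation": [0, 0, 0], "roll": 0},
  {"translation": [0, 0, 0], "roll": 0},
])

```text
time: 17.73
tool_pos: [0.4691, 0.172, 0.0637]
tool_rot: [3.142, -0.0, -0.354]
contact_force: [-0.4, -0.8, -2.3]
opening: 0.0158
grip_force: 50.0
```

step_arm([
  {"translation": [0, 0, 0], "roll": 0},
  {"translation": [0, 0, 0], "roll": 0},
  {"translation": [0, 0, 0], "roll": 0},
  {"translation": [0, 0, 0], "roll": 0},
  {"translation": [0, 0, 0], "roll": 0},
  {"translation": [0, 0, 0], "roll": 0},
], fingers=0.5)

```text
time: 18.23
tool_pos: [0.4691, 0.172, 0.0638]
tool_rot: [3.142, -0.0, -0.354]
contact_force: [-0.0, -0.0, -0.1]
opening: 0.045
grip_force: 0.0
```

step_arm([
  {"translation": [0, 0, -6], "roll": 0},
  {"translation": [0, 0, -14], "roll": 0},
  {"translation": [0, 0, -20], "roll": 0},
  {"translation": [0, 0, -20], "roll": 0},
  {"translation": [0, 0, -20], "roll": 0},
  {"translation": [0, 0, -20], "roll": 0},
  {"translation": [0, 0, -20], "roll": 0},
  {"translation": [-17, 3, 0], "roll": 0},
  {"translation": [0, 0, 0], "roll": 0},
  {"translation": [0, 0, 0], "roll": 0},
  {"translation": [0, 0, 0], "roll": 0},
  {"translation": [0, 0, 0], "roll": 0},
])

```text
time: 19.23
tool_pos: [0.4523, 0.175, 0.1832]
tool_rot: [3.141, 0.001, -0.354]
contact_force: [0.3, -0.9, -0.8]
opening: 0.0462
grip_force: 0.0
```

```bash
python3 st.py; python3 - <<'E'
from h import *
im=snap('wrist','w7.png');b=snap('side','d7.png')
cv2.imwrite('pics/w7b.png',np.hstack([im[60:260,120:420],b[120:320,180:480]])[:,:,::-1])
E
```

```text
19.2333 [0.4523 0.175  0.1832] [ 3.141e+00  6.000e-04 -3.543e-01] [ 0.3 -0.9 -0.8] [ 0.063  0.037 -0.021] [ 1.200e-01 -4.026e+01 -2.277e+01 -1.000e-02 -7.000e-02 -0.000e+00]
```

View pics/w7b.png

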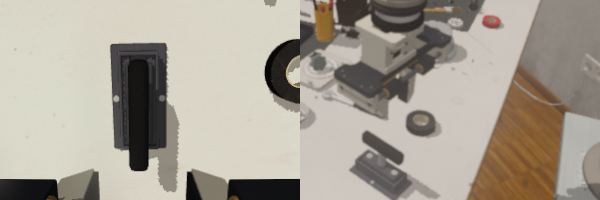

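```bash
python3 -c "
from cell import hand_in
print(hand_in())"
```

```text
the job is handed in; nothing more can be done
None
```

I turned the lock ring clockwise with both prongs in until it met its stop (turning torque rose from about 0.1 to 1.0 N m), put the spanner back upright in its rest, never went near the tape roll, ratchet or dish, and handed in at about 19 s, without photographing the ring again after lifting the spanner out.

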